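# Break the lid stay and shut the parts case

### The arm

A 6-joint arm with a two-finger parallel gripper is mounted at the origin on the work surface; the furniture and walls round the work are solid. World frame = base frame: x ahead of the robot, y to its left, z up, the work surface at z = 0. Lengths are in mm, angles in degrees, forces in N, time in s.
With the tool pointing down it reaches from about 200 to 875 mm from the base axis. Payload 3.4 kg.
Tool frame: the origin (TCP) lies at the very end of the fingers, on their centre line; the grasp point (between the pads) lies 19 mm behind it; y points along the fingers, z is the direction in which the jaws open and shut, and the axes are right-handed (so a half turn about y gives the same grasp; the last joint's range is limited). The gripper opens to 94 mm and grips with 3 to 60 N. Pads are 16 mm wide; open, the fingers measure 119 mm over their backs; the gripper's body (75 mm by 177 mm) begins 78 mm behind the grasp point.
Start: joints at [-73.854, 15.808, 86.224, -0, 77.962, -6.933], TCP at [225.401, -529.018, 205.493] pointing down, gripper open.
Joint ranges: [-165.64, 165.64], [-43.16, 119.46], [12.63, 154.43], [-67.54, 247.53], [6.08, 155.33], [-154.97, 154.97]. Speed limits (degrees/s): [147.25, 147.25, 180, 180, 180, 180].

### API

Orientations are given as [roll, pitch, yaw] about the fixed x, y, z axes, in that order (R = Rz(yaw) Ry(pitch) Rx(roll)).
In Python, from bench import arm, imaging, ticket, models gives the robot as it stands. The module is installed in compiled form; this text tells all that it offers.
- The arm moves only by the tool drive_tool, never from a script. Its argument "series" is one flat list of numbers, 7 for each row, row after row: the shift along the tool's x, y, z in mm, then the turn, a rotation vector about the tool's x, y, z in rad, then the gripper's target within -1 to 1 (fully open at 1, half-way at 0, shut at -1). In form: [tx, ty, tz, wx, wy, wz, fingers, tx, ty, tz, wx, wy, wz, fingers, ...]. A call has 1 to 8 rows; each row is the pose to reach, as a shift and turn from the pose measured when the call began, along the tool's axes at that moment; what a row does not reach only later rows make up. A row lasts 1/8 s, in which the tool goes at most 62.5 mm and 10.7 degrees, less where a joint would pass 70% of its speed; a pose out of reach is approached as far as the arm can. A call with a gripper value outside its range is refused whole. The fingers move at their own pace and stop on an object; the grip force is fixed at half the most. Time passes only in rows, so rows that repeat a pose let the fingers close. It gives the time, the measured TCP pose, the force and the opening at its end, in the units of the state.
- arm.observe(): the state, without advancing time (a new reading comes with each control period).
- imaging.camera(name): name is "scene" or "top"; returns the picture (480x640x3 uint8, red, green, blue); there is no depth.
- imaging.camera_info(name): a dict with "K" (3x3 intrinsics, pixels), "R" (3x3) and "t" (3): a world point X has camera coordinates R X + t. Camera axes: x right, y down, z forward; pixel columns grow to the right and rows downward; lengths in mm; the calibration is good to about 2 mm. A picture is of the moment at which its call begins. camera_info takes no time and is no camera call.
- ticket.job_done(): hands the job in, once; it reports no verdict.
Trained networks look in the newest picture that a camera, given by its name, has taken for a name from the list of things; names that differ only in an ending like _2 or _b are one class to them, and where a whole thing is asked for, a point or a joint stands for the part that bears it (a point fixed in the world has none). Each returns a list of dicts, best first, with "conf" (0 to 1); they miss things now and then, are a little off and sometimes report something else, mostly with a low value. They report only what shows in the picture. A call takes as long as a camera call.
- models.search_frame(camera, name): "box" ([left, top, right, bottom] in pixels, round what is visible of it).
- models.spot_point(camera, name): "pixel" ([row, column] in pixels: a listed point, or the origin of a listed thing).
The state is a dict: "time": time; "joints": joint angles; "joint_velocities": joint speeds; "joint_efforts": joint torques, N m; "ee_pos": TCP position; "tool_rot": TCP orientation; "wrist_force": force on the tool from outside, world axes, zero at the start; "wrist_torque": the same for the moment, N m; "gripper_width": finger opening in mm.
Only numpy, scipy, OpenCV 4.12 (cv2) and the standard library are available. Lean on these libraries where they do the work, as an engineer would, in place of code of your own. Each camera call takes 0.05 s, during which the arm holds its last target. There are 200 camera calls.

### The job

The steel parts case stands open, its lid propped by the jointed stay inside. Push the stay's knuckle back past straight so that it unlocks while the lid is still up, then lower the lid under control by its bar handle, never letting it drop, until it lies fully shut, and let go. Do not shove the other things on the bench about.

Things in the scene. Friction and masses are not known exactly. Their poses are not given: they have to be found in the camera images.
- case: grey steel parts case with phone parts in it, fixed to the bench, 170 (x) x 240 (y) x 75 mm high, walls 4 mm, yawed up to 0.2 rad. Origin: centre of its underside; its x axis points from the front (robot's side) to the back, z up.
- lid_hinge (a point): middle of the lid's hinge line, which runs along the case's y axis at the back rim: 85 mm behind the case's origin, 75 mm up. Axes as the case. The hinge is stiff: the lid stays where it is left while it is less than 0.3 rad down, but beyond about 0.4 to 0.9 rad it is too heavy for the hinge and drops unless held.
- case_lid (a joint): angle of the lid, rad: 0 = locked open, standing 75 degrees above level and so leaning toward the robot over the stay; it grows as the lid comes down and is 1.309 fully shut, on its stop. The lid is a plate 170 mm long from the hinge, 244 mm wide, about 0.85 kg.
- lid_bar (a point): middle of the lid's handle: round steel bar, 10 mm thick, 110 mm long, parallel to the hinge, on two legs in the lid's plane, 33 mm clear of the lid's front edge. With the lid q = 1.309 - joint above level it lies, from lid_hinge in the case's axes, at x = -208 cos q + 4 sin q, y = 0, z = 208 sin q + 4 cos q mm. Shut, it overhangs the case's front, free space below. Axes: the lid's.
- thumb_plate (a point): middle of the face of the 30 x 26 mm thumb plate on the stay's knuckle, inside the case under the lid, 88 mm right (-y) of the case's middle. Site z: the plate's outward normal, up and toward the robot. Push it along -z, down and back: some 4 to 8 N takes it through straight; 20 to 30 mm of push unlocks it, the lid sinking a little. The lid stands over it, so lean the tool back toward the robot.
- knuckle (a joint): fold of the stay's knuckle, rad: 0 = locked, kinked 0.3 rad the wrong way against a stop; 0.3 = straight; above 0.6 clearly unlocked; about 3.1 with the lid shut. It does not spring back. The stay is two flat steel links, 84 mm from the case to the knuckle and 50 mm on to the lid.
- handset: bystander: opened handset lying in front of the case, 104x47x8 mm; origin under its middle.
- tape_roll: bystander: roll of masking tape lying flat, 48 mm across, 18 mm high; origin under its middle.
- cutters: bystander: side cutters lying flat, 48x122x11 mm; origin under the middle.
- spool: bystander: spool of solder, 34 mm across, 26 mm high; origin under its middle.

How it is judged:
By the outcome, as a careful person would: the job done as asked, in the order asked, and still so for the second after the job is handed in, with the robot touching nothing.
It also fails if it takes over 54 s, if anything falls off the work surface, if the arm or the gripper's body presses on something with over 40 N, if the wrist force passes 120 N, or if a joint passes its speed limit or range.

## Working session

There is one attempt and no reset: what is moved stays moved. The work goes in short steps, Python scripts to look and compute and a tool call to move; the robot and the scene stay as the last step left them, time stands still between calls to the robot, and variables do not carry over. Pictures are saved under pics/ and viewed, about 8 in all and at most 12, crops included, and the job is handed in when it is done.

Besides the shell and the picture viewer there is one more tool, called after "Emit:" by a JSON object that holds its "name" and its "arguments". drive_tool: Moves the arm, as the interface text tells. Its arguments: {"type":"object","properties":{"series":{"type":"array","items":{"type":"number"}}},"required":["series"]}

```bash
mkdir -p pics
cat > h.py <<'E'
import numpy as np, cv2
from scipy.spatial.transform import Rotation as Ro
from bench import arm, imaging, ticket, models
def shot(c,f=None):
    im=imaging.camera(c)
    if f: cv2.imwrite('pics/'+f,im[:,:,::-1])
    return im
def proj(c,X):
    i=imaging.camera_info(c); K,R,t=[np.array(i[k]) for k in('K','R','t')]
    p=(K@(R@np.atleast_2d(X).T+t.reshape(3,1))); return (p[:2]/p[2]).T  # col,row
def ray(c,rc):
    i=imaging.camera_info(c); K,R,t=[np.array(i[k]) for k in('K','R','t')]
    d=R.T@np.linalg.inv(K)@np.array([rc[1],rc[0],1.]); return -R.T@t.ravel(), d/np.linalg.norm(d)
def tri(rcs):
    A=0;b=0
    for c,rc in rcs:
        o,d=ray(c,rc);P=np.eye(3)-np.outer(d,d);A=A+P;b=b+P@o
    X=np.linalg.solve(A,b); return X
E
python3 - <<'E'
from h import *
np.set_printoptions(precision=1,suppress=True)
for c in('scene','top'):
    shot(c,c+'1.png')
    i=imaging.camera_info(c); print(c,'cam',-np.array(i['R']).T@np.array(i['t']).ravel(), np.array(i['R'])[2])
    for n in('case','lid_hinge','lid_bar','thumb_plate','handset','tape_roll','cutters','spool'):
        print(n,[(np.array(d['pixel']),round(d['conf'],2)) for d in models.spot_point(c,n)[:2]])
s=arm.observe();print(s['time'],s['ee_pos'],s['tool_rot'],s['gripper_width'])
E
```

```text
scene cam [-178.1  592.4  916. ] [ 0.6 -0.5 -0.6]
case [(array([269.4, 352.3]), 0.85)]
lid_hinge [(array([231.2, 337.6]), 0.67)]
lid_bar [(array([180.5, 352.8]), 0.75)]
thumb_plate [(array([225.6, 381.6]), 0.66)]
handset []
tape_roll [(array([317.4, 340.6]), 0.58), (array([371.5, 239.2]), 0.15)]
cutters [(array([371.5, 238. ]), 0.36)]
spool []
top cam [ 388.2   62.3 1471.2] [ 0.1 -0.  -1. ]
case [(array([251.2, 375.2]), 0.63)]
lid_hinge [(array([212.1, 383.7]), 0.71), (array([215.2, 388.7]), 0.6)]
lid_bar [(array([214.6, 391.6]), 0.63)]
thumb_plate [(array([249.2, 421.6]), 0.59)]
handset [(array([321.3, 408.9]), 0.84)]
tape_roll [(array([310.7, 321.3]), 0.52)]
cutters [(array([308.7, 194.8]), 0.74)]
spool [(array([236.9, 225. ]), 0.47)]
0.9 [ 225.4 -529.   205.5] [ -90.    -0.  -156.9] 93.9609350615569
```

```bash
python3 -c "
import cv2,numpy as np
a=cv2.imread('pics/scene1.png');b=cv2.imread('pics/top1.png');print(a.shape,b.shape)"
```

```text
(480, 640, 3) (480, 640, 3)
```

View pics/scene1.png

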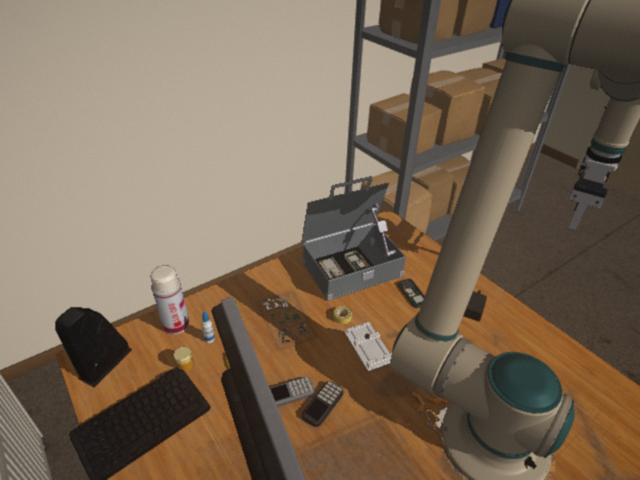

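View pics/top1.png

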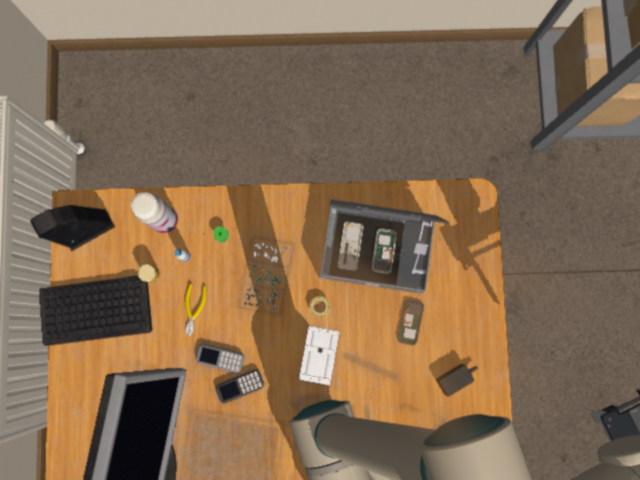

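The scene view shows the lid open with its bar near (352,183), and the white thumb plate near (382,227). The top view shows the case's front rim from about (322,278) to (425,291), the handset at (409,321) and the tape at (319,306). I'll fit the case pose next.

```bash
cat >> h.py <<'E'
from scipy.optimize import least_squares
def T(p,L):
    c,s=np.cos(p[2]),np.sin(p[2]); L=np.atleast_2d(L)
    return np.c_[p[0]+c*L[:,0]-s*L[:,1], p[1]+s*L[:,0]+c*L[:,1], L[:,2]]
def bar(j):
    q=1.309-j; return np.array([85-208*np.cos(q)+4*np.sin(q),0,75+208*np.sin(q)+4*np.cos(q)])
E
python3 - <<'E'
from h import *
np.set_printoptions(precision=3,suppress=True)
obs=[('scene',[0,0,0],(352.3,269.4)),('scene',[85,0,75],(337.6,231.2)),('scene',bar(0),(352.8,180.5)),
('top',[0,0,0],(375.2,251.2)),('top',[85,0,75],(383.7,212.1)),('top',bar(0),(391.6,214.6)),('top',[-85,120,75],(322,278)),('top',[-85,-120,75],(425,291))]
f=lambda p:np.concatenate([proj(c,T(p,L))[0]-np.array(o) for c,L,o in obs])
r=least_squares(f,[600,0,-.12],loss='soft_l1',f_scale=2);print(r.x);print(r.fun.reshape(-1,2))
p=r.x
X=tri([('scene',(225.6,381.6)),('top',(249.2,421.6))]);print('plate world',X)
c,s=np.cos(p[2]),np.sin(p[2]);d=X-[p[0],p[1],0];print('plate case',c*d[0]+s*d[1],-s*d[0]+c*d[1],d[2])
o=[]
for cam,(r0,c0) in(('scene',(160,290)),('top',(190,300))):
    im=cv2.cvtColor(cv2.resize(cv2.imread('pics/'+cam+'1.png')[r0:r0+140,c0:c0+150],None,fx=4,fy=4,interpolation=cv2.INTER_CUBIC)[:,:],cv2.COLOR_BGR2RGB)[:,:,::-1].copy()
    ba=bar(0); u=np.array([ -np.cos(1.309),0,np.sin(1.309)])*170
    h=np.array([85,0,75.])
    for line in ([[-85,120,75],[-85,-120,75],[85,-120,75],[85,120,75],[-85,120,75]],[[-85,120,0],[-85,-120,0]],[h+[0,122,0],h+u+[0,122,0],h+u+[0,-122,0],h+[0,-122,0]],[ba+[0,55,0],ba-[0,55,0]]):
        q=(proj(cam,T(p,line))-[c0,r0]+.5)*4
        cv2.polylines(im,[q.astype(int).reshape(-1,1,2)],False,(0,0,255),1)
    cv2.imwrite('pics/c_%s.png'%cam,im)
    o.append(im[:, :])
E
```

```text
[569.912 -82.413  -0.16 ]
[[ 0.631 -0.571]
 [ 2.667  1.123]
 [ 0.228  1.288]
 [ 0.11  -0.278]
 [-0.875 -2.035]
 [-0.867  0.769]
 [-1.14  -0.944]
 [ 2.071 -0.012]]
plate world [ 556.793 -168.224  129.674]
plate case 0.6796205523212624 -86.80529546935657 129.67384031118416
```

View pics/c_scene.png

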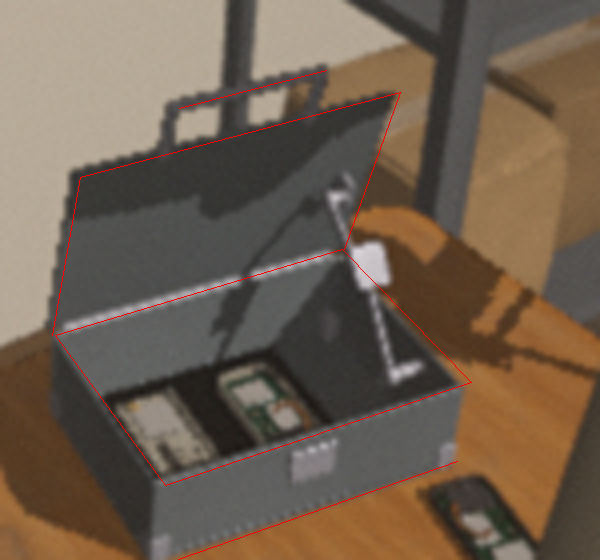

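View pics/c_top.png

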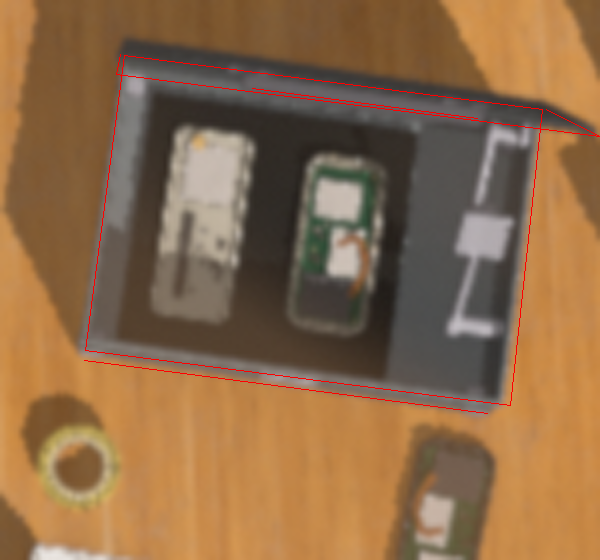

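The overlay agrees to within 1–3 px, and the scene fit sits slightly to the right. The plate shows at crop (370,265) in scene and (484,237) in top. I'll refit on corners read from the crops.

Run:
```python
from h import *
np.set_printoptions(precision=3,suppress=True)
S=lambda x,y:(290+x/4-.5,160+y/4-.5)
P=lambda x,y:(300+x/4-.5,190+y/4-.5)
ba=bar(0)
obs=[('scene',[85,0,75],(337.6,231.2)),('scene',ba,(352.8,180.5)),('top',[85,0,75],(383.7,212.1)),('top',ba,(391.6,214.6)),
('scene',ba+[0,55,0],S(168,104)),('scene',ba+[0,-55,0],S(325,71)),
('scene',[-85,120,75],S(155,482)),('scene',[-85,-120,75],S(465,385)),('scene',[-85,120,0],S(152,560)),('scene',[-85,-120,0],S(455,464)),('scene',[85,120,75],S(54,334)),
('top',[-85,120,75],P(84,350)),('top',[-85,-120,75],P(505,402)),('top',[85,120,75],P(122,58))]
f=lambda p:np.concatenate([proj(c,T(p,L))[0]-np.array(o) for c,L,o in obs])
r=least_squares(f,[570,-80,-.15],loss='soft_l1',f_scale=1);p=r.x;print(p);print(r.fun.reshape(-1,2))
X=tri([('scene',S(370,265)[::-1]),('top',P(484,237)[::-1])]);print('plate hand',X,proj('scene',X),proj('top',X))
c,s=np.cos(p[2]),np.sin(p[2])
for X in(X,np.array([556.8,-168.2,129.7])):
    d=X-[p[0],p[1],0];print('plate case',c*d[0]+s*d[1],-s*d[0]+c*d[1],d[2])
print('stay foot z30', [tri([('scene',S(395,372)[::-1]),('top',P(455,328)[::-1])])])
print('stay top', [tri([('scene',S(335,195)[::-1]),('top',P(492,140)[::-1])])])
print('bar',T(p,ba))
for n,px in(('handset',(321.3,408.9)),('tape',(310.7,321.3)),('spool',(236.9,225))):
    o,d=ray('top',px);print(n,o-d*(o[2]/d[2]))
```

```text
[571.807 -81.26   -0.173]
[[ 2.297  0.834]
 [-0.422  1.059]
 [-0.932 -2.774]
 [-1.268 -0.142]
 [ 2.012  0.716]
 [-0.085 -0.205]
 [ 1.057  0.397]
 [ 0.794 -0.336]
 [ 0.933  0.947]
 [-0.247 -0.384]
 [-0.32  -0.316]
 [-0.573 -1.527]
 [ 0.193  0.782]
 [ 0.591 -2.135]]
plate hand [ 556.59  -167.13   129.903] [[382.399 225.781]] [[420.114 248.407]]
plate case -0.2440161184904106 -87.20776380719194 129.90286652370457
plate case 0.14689734223889772 -88.22558852099863 129.7
stay foot z30 [array([ 512.726, -159.643,   65.79 ])]
stay top [array([ 603.532, -169.524,  161.703])]
bar [[606.316 -87.276 276.948]]
handset [ 401.359 -154.541    0.   ]
tape [432.097  50.172   0.   ]
spool [613.755 274.293   0.   ]
```

```bash
cat >> h.py <<'E'
PC=np.array([571.8,-81.3,-0.173])
Cx=T([0,0,PC[2]],[1,0,0])[0];Cy=T([0,0,PC[2]],[0,1,0])[0];Cz=np.array([0,0,1.])
def rot(a,zc):  # tool y: a rad below level toward +case x; tool z given world
    y=np.cos(a)*Cx-np.sin(a)*Cz; z=zc; return Ro.from_matrix(np.c_[np.cross(y,z),y,z])
def go(L,R,s=None,world=False):
    s=s or arm.observe(); R0=Ro.from_euler('xyz',s['tool_rot'],degrees=True)
    X=np.array(L) if world else T(PC,L)[0]
    return np.r_[np.round(R0.inv().apply(X-np.array(s['ee_pos'])),1),np.round((R0.inv()*R).as_rotvec(),3)]
def st():
    s=arm.observe(); d=np.array(s['ee_pos'])-[PC[0],PC[1],0]
    print('t%.2f'%s['time'],'case',np.round([d@Cx,d@Cy,d[2]],1),'rot',np.round(s['tool_rot'],1),'F',np.round(s['wrist_force'],1),'w%.1f'%s['gripper_width'],'J',np.round(s['joints'],0)); return s
E
python3 - <<'E'
from h import *
s=st()
n=np.array([-.72,0,.69])
for sg in(1,-1):
    print(go(np.array([0,-88,130])+70*n,rot(np.radians(44),sg*Cy)), T(PC,np.array([0,-88,130])+70*n))
E
```

```text
t0.90 case [-264.2 -500.7  205.5] rot [ -90.    -0.  -156.9] F [-0.3  0.1  0.1] w94.0 J [-74.  16.  86.  -0.  78.  -7.]
[-4.040e+02  2.720e+01 -2.298e+02  1.014e+00 -2.389e+00 -3.000e-01] [[ 507.0041579  -159.31063291  178.3       ]]
[-4.040e+02  2.720e+01 -2.298e+02  2.310e-01  5.440e-01  7.800e-01] [[ 507.0041579  -159.31063291  178.3       ]]
```

Emit:
{"name": "drive_tool", "arguments": {"series": [-100, -30, -57, 0.058, 0.136, 0.195, -1, -200, -30, -115, 0.115, 0.272, 0.39, -1, -300, 0, -170, 0.173, 0.408, 0.585, -1, -404, 27, -230, 0.231, 0.544, 0.78, -1, -404, 27, -230, 0.231, 0.544, 0.78, -1, -404, 27, -230, 0.231, 0.544, 0.78, -1, -404, 27, -230, 0.231, 0.544, 0.78, -1, -404, 27, -230, 0.231, 0.544, 0.78, -1]}}

```text
time: 1.9
ee_pos: [507.1, -156.8, 178.4]
tool_rot: [-90.0, 46.0, 170.2]
wrist_force: [0.5, -0.6, -0.6]
gripper_width: 17.1
```

Run:
```python
from h import *
s=st()
print(go(np.array([0,-88,130])+70*np.array([-.72,0,.69]),rot(np.radians(44),-Cy)))
```

```text
t1.90 case [-50.7 -85.5 178.4] rot [-90.   46.  170.2] F [ 0.5 -0.6 -0.6] w17.1 J [-41.  -4. 133.  69.  23.  -1.]
[-1.0e-01  3.0e-01  2.5e+00  1.0e-03  1.0e-03 -0.0e+00]
```

Emit:
{"name": "drive_tool", "arguments": {"series": [0, 20, 2.5, 0, 0, 0, -1, 0, 35, 2.5, 0, 0, 0, -1, 0, 45, 2.5, 0, 0, 0, -1, 0, 52, 2.5, 0, 0, 0, -1, 0, 55, 2.5, 0, 0, 0, -1, 0, 55, 2.5, 0, 0, 0, -1]}}

```text
time: 2.65
ee_pos: [545.8, -166.1, 140.3]
tool_rot: [-90.0, 46.0, 170.2]
wrist_force: [-0.2, -0.2, -0.2]
gripper_width: 0.4
```

Run:
```python
from h import *
s=st()
ims=[]
for c,(r0,c0) in(('scene',(165,320)),('top',(190,340))):
    ims.append(cv2.resize(shot(c)[r0:r0+110,c0:c0+100,::-1],None,fx=4,fy=4,interpolation=cv2.INTER_CUBIC))
cv2.imwrite('pics/d.png',np.hstack(ims))
```

```text
t2.65 case [-11.  -88.  140.3] rot [-90.   46.  170.2] F [-0.2 -0.2 -0.2] w0.4 J [-37.   4. 134.  92.  19. -22.]
```

View pics/d.png

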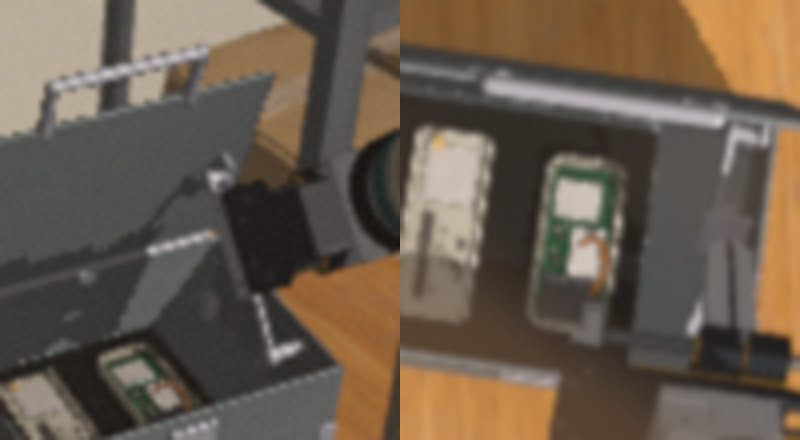

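In the top half of the crop, the closed fingers point straight at the plate (crop ≈(728,235)) and haven't touched it yet. I'll push in small steps.

Emit:
{"name": "drive_tool", "arguments": {"series": [0, 4, 0, 0, 0, 0, -1, 0, 8, 0, 0, 0, 0, -1, 0, 12, 0, 0, 0, 0, -1, 0, 16, 0, 0, 0, 0, -1, 0, 16, 0, 0, 0, 0, -1]}}

```text
time: 3.38
ee_pos: [557.5, -168.2, 129.5]
tool_rot: [-90.0, 46.1, 170.2]
wrist_force: [0.7, 0.1, 0.1]
gripper_width: 0.4
```

```bash
python3 -c "
from h import *
st()"
```

```text
t3.38 case [  0.9 -88.1 129.5] rot [-90.   46.1 170.2] F [0.7 0.1 0.1] w0.4 J [-36.   7. 133.  99.  19. -28.]
```

Emit:
{"name": "drive_tool", "arguments": {"series": [0, 3, 0, 0, 0, 0, -1, 0, 6, 0, 0, 0, 0, -1, 0, 8, 0, 0, 0, 0, -1, 0, 8, 0, 0, 0, 0, -1]}}

```text
time: 3.88
ee_pos: [564.1, -169.4, 124.7]
tool_rot: [-90.0, 46.2, 170.2]
wrist_force: [-1.2, -0.2, 3.3]
gripper_width: 0.6
```

Emit:
{"name": "drive_tool", "arguments": {"series": [0, 3, 0, 0, 0, 0, -1, 0, 6, 0, 0, 0, 0, -1, 0, 8, 0, 0, 0, 0, -1, 0, 8, 0, 0, 0, 0, -1]}}

```text
time: 4.38
ee_pos: [570.2, -170.5, 119.5]
tool_rot: [-90.0, 46.2, 170.2]
wrist_force: [-1.5, 0.6, 4.6]
gripper_width: 0.3
```

Emit:
{"name": "drive_tool", "arguments": {"series": [0, 3, 0, 0, 0, 0, -1, 0, 6, 0, 0, 0, 0, -1, 0, 9, 0, 0, 0, 0, -1, 0, 9, 0, 0, 0, 0, -1]}}

```text
time: 4.88
ee_pos: [576.4, -171.6, 112.9]
tool_rot: [-90.0, 46.2, 170.2]
wrist_force: [-1.3, -0.3, 1.8]
gripper_width: 0.5
```

Run:
```python
from h import *
s=st()
ims=[]
for c,(r0,c0) in(('scene',(165,320)),('top',(190,340))):
    ims.append(cv2.resize(shot(c)[r0:r0+110,c0:c0+100,::-1],None,fx=4,fy=4,interpolation=cv2.INTER_CUBIC))
    for n in('thumb_plate','lid_bar'): print(c,n,[(np.round(d['pixel'],1),round(d['conf'],2)) for d in models.spot_point(c,n)[:2]])
cv2.imwrite('pics/e.png',np.hstack(ims))
for j in(0,.05,.1,.2,.3): print(j,[proj(c,T(PC,bar(j)))[0].round(1)[::-1] for c in('scene','top')])
```

```text
t4.88 case [ 20.1 -88.1 112.9] rot [-90.   46.2 170.2] F [-1.3 -0.3  1.8] w0.5 J [-35.  10. 133. 110.  19. -39.]
scene thumb_plate []
scene lid_bar [(array([187.9, 357.3]), 0.86)]
top thumb_plate [(array([242.8, 421.8]), 0.48)]
top lid_bar [(array([227.7, 391.3]), 0.77)]
0 [array([181.6, 352.4]), array([214.5, 390.4])]
0.05 [array([184.3, 354.2]), array([219.7, 389.5])]
0.1 [array([187.3, 356. ]), array([225. , 388.7])]
0.2 [array([193.6, 359.4]), array([235.2, 386.9])]
0.3 [array([200.5, 362.7]), array([245.1, 385.2])]
```

View pics/e.png

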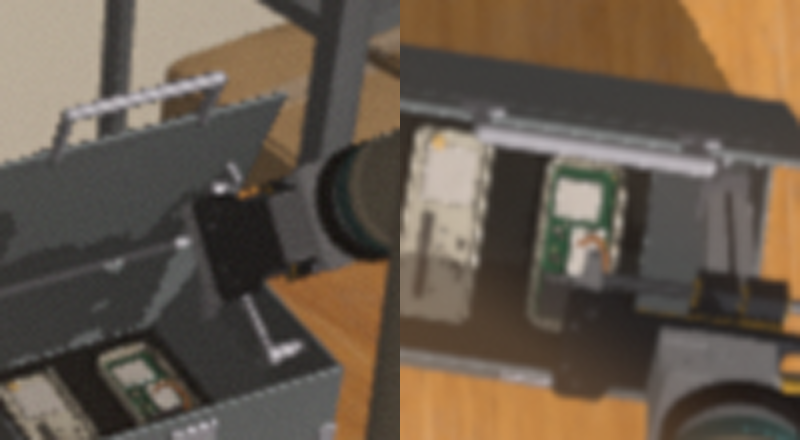

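The lid now reads about 0.12 rad down and the bar in the images matches that. By geometry the knuckle is near 1.1, so it is unlocked. I'll back off along the same line.

Emit:
{"name": "drive_tool", "arguments": {"series": [0, -15, 0, 0, 0, 0, -1, 0, -50, 0, 0, 0, 0, -1, 0, -100, 0, 0, 0, 0, -1, 0, -140, 0, 0, 0, 0, -1, 0, -140, 0, 0, 0, 0, -1, 0, -140, 0, 0, 0, 0, -1]}}

```text
time: 5.92
ee_pos: [477.0, -154.4, 209.7]
tool_rot: [-90.0, 46.2, 170.1]
wrist_force: [0.1, 0.3, 0.3]
gripper_width: 0.4
```

Run:
```python
from h import *
s=st()
px={}
shot('scene');shot('top')
for c in('scene','top'):
    d=models.spot_point(c,'lid_bar')[:1];print(c,d,models.spot_point(c,'thumb_plate')[:2])
    px[c]=d[0]['pixel'] if d else None
j=least_squares(lambda j:np.concatenate([proj(c,T(PC,bar(j[0])))[0][::-1]-px[c] for c in px if px[c] is not None]),[.1]);print('j',j.x,j.fun)
B=bar(j.x[0]);print(B,T(PC,B))
R=rot(np.pi/2,Cx)
print(go(B+[-60,0,150],R)); print(go(B+[0,0,60],R))
```

```text
t5.92 case [-80.8 -88.3 209.7] rot [-90.   46.2 170.1] F [0.1 0.3 0.3] w0.4 J [-46. -10. 132.  58.  30.  10.]
scene [{'pixel': [185.5, 354.8], 'conf': 0.76}] []
top [{'pixel': [227.6, 391.9], 'conf': 0.76}] [{'pixel': [240.7, 421.2], 'conf': 0.74}]
j [0.10418945] [ 2.05337995  1.32391365 -2.19332931 -3.29195398]
[ 14.2981342    0.         270.65593825] [[585.88470289 -83.76125705 270.65593825]]
[-177.    -121.6    -88.1     -0.627   -1.477   -0.63 ]
[-153.8    -15.9    -87.9     -0.627   -1.477   -0.63 ]
```

Emit:
{"name": "drive_tool", "arguments": {"series": [-40, -30, -10, -0.063, -0.148, -0.063, 1, -80, -60, -30, -0.125, -0.295, -0.126, 1, -130, -90, -60, -0.188, -0.443, -0.189, 1, -177, -122, -88, -0.251, -0.591, -0.252, 1, -177, -122, -88, -0.314, -0.738, -0.315, 1, -177, -122, -88, -0.376, -0.886, -0.378, 1, -177, -122, -88, -0.44, -1.034, -0.441, 1, -177, -122, -88, -0.5, -1.18, -0.504, 1]}}

```text
time: 7.22
ee_pos: [527.3, -73.5, 420.0]
tool_rot: [-84.1, 8.0, -116.3]
wrist_force: [-0.3, -0.4, 0.2]
gripper_width: 76.9
```

Run:
```python
from h import *
s=st()
R=rot(np.pi/2,Cx);B=bar(.105)
print(go(B+[-40,0,100],R)); print(go(B+[0,0,50],R))
```

```text
t7.22 case [-4.52e+01  1.00e-01  4.20e+02] rot [ -84.1    8.  -116.3] F [-0.3 -0.4  0.2] w76.9 J [-21.   5.  72.   7.  97.   7.]
[ 1.6   51.3   13.4   -0.122 -0.292 -0.125]
[ -2.6   106.     46.3    -0.122  -0.292  -0.125]
```

Emit:
{"name": "drive_tool", "arguments": {"series": [0, 20, 13, -0.06, -0.146, -0.063, 1, 0, 51, 20, -0.122, -0.292, -0.125, 1, -2, 80, 40, -0.122, -0.292, -0.125, 1, -3, 106, 46, -0.122, -0.292, -0.125, 1, -3, 106, 46, -0.122, -0.292, -0.125, 1, -3, 106, 46, -0.122, -0.292, -0.125, 1]}}

```text
time: 7.98
ee_pos: [585.9, -83.1, 321.1]
tool_rot: [-90.0, -0.0, -99.9]
wrist_force: [-0.1, 0.0, 1.0]
gripper_width: 93.9
```

Run:
```python
from h import *
s=st()
R=rot(np.pi/2,Cx);B=bar(.105)
print(go(B+[0,0,-17],R))
ims=[]
for c,(r0,c0) in(('scene',(130,290)),('top',(190,340))):
    ims.append(cv2.resize(shot(c)[r0:r0+110,c0:c0+100,::-1],None,fx=4,fy=4,interpolation=cv2.INTER_CUBIC))
    print(models.spot_point(c,'lid_bar')[:1])
cv2.imwrite('pics/f.png',np.hstack(ims))
```

```text
t7.97 case [ 14.2   0.7 321.1] rot [-90.   -0.  -99.9] F [-0.1  0.   1. ] w93.9 J [-15.  15.  71.  -0.  94.  -5.]
[ 6.00e-01  6.75e+01 -0.00e+00 -0.00e+00  1.00e-03  0.00e+00]
[{'pixel': [269.0, 351.2], 'conf': 0.74}]
[]
```

View pics/f.png

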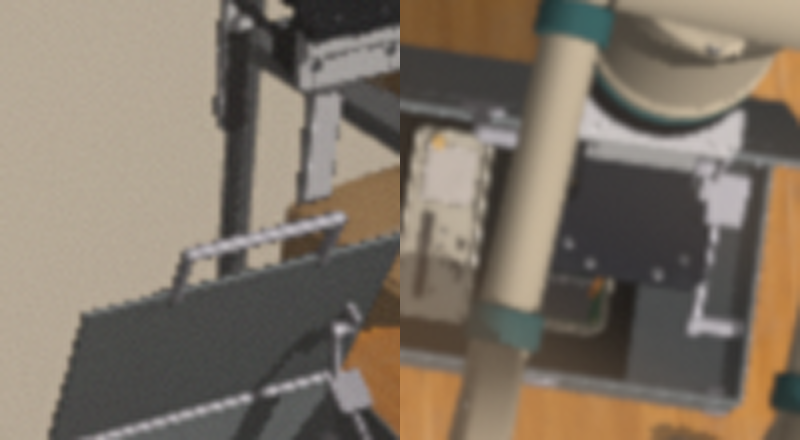

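The bar's middle is at crop (265,237) in scene. The front finger tip is at (320,195) and the back one is at about (230,110), so the fingers straddle the bar line. The stay is visibly folded, with the plate at (350,390). I'll descend now.

Emit:
{"name": "drive_tool", "arguments": {"series": [0, 15, 0, 0, 0, 0, 1, 0, 30, 0, 0, 0, 0, 1, 0, 45, 0, 0, 0, 0, 1, 0, 57, 0, 0, 0, 0, 1, 0, 67, 0, 0, 0, 0, 1, 0, 67, 0, 0, 0, 0, 1]}}

```text
time: 8.93
ee_pos: [585.5, -83.3, 254.1]
tool_rot: [-90.0, -0.0, -99.9]
wrist_force: [0.6, 0.4, -0.2]
gripper_width: 94.2
```

Emit:
{"name": "drive_tool", "arguments": {"series": [0, 0, 0, 0, 0, 0, 0, 0, 0, 0, 0, 0, 0, -0.6, 0, 0, 0, 0, 0, 0, -0.6, 0, 0, 0, 0, 0, 0, -0.6]}}

```text
time: 9.43
ee_pos: [585.6, -83.3, 254.3]
tool_rot: [-89.9, -0.0, -99.9]
wrist_force: [-0.0, -0.3, -1.5]
gripper_width: 57.7
```

Emit:
{"name": "drive_tool", "arguments": {"series": [0, 0, 0, 0, 0, 0, -0.6, 0, 0, 0, 0, 0, 0, -0.6, 0, 0, 0, 0, 0, 0, -0.6, 0, 0, 0, 0, 0, 0, -0.6]}}

```text
time: 9.93
ee_pos: [585.6, -83.3, 254.4]
tool_rot: [-89.9, -0.0, -99.9]
wrist_force: [0.3, -0.1, 0.9]
gripper_width: 19.5
```

Emit:
{"name": "drive_tool", "arguments": {"series": [0, 0, 0, 0, 0, 0, -1, 0, 0, 0, 0, 0, 0, -1, 0, 0, 0, 0, 0, 0, -1, 0, 0, 0, 0, 0, 0, -1, 0, 0, 0, 0, 0, 0, -1, 0, 0, 0, 0, 0, 0, -1]}}

```text
time: 10.68
ee_pos: [583.3, -82.9, 254.3]
tool_rot: [-90.2, -0.0, -99.9]
wrist_force: [-4.4, 1.2, 2.2]
gripper_width: 8.7
```

Run:
```python
from h import *
s=st(); d=np.array(s['ee_pos'])-[PC[0],PC[1],0]; x=d@Cx
g=least_squares(lambda j:bar(j[0])[0]-x,[.1]).x[0]; print('j',g,bar(g))
# arc path relative to present, tool: y down, z=+Cx
for j in np.arange(g,1.33,.05): print(round(j,2),np.round(bar(j)-bar(g),1)[[0,2]])
```

```text
t10.68 case [ 11.6   0.4 254.3] rot [-90.2  -0.  -99.9] F [-4.4  1.2  2.2] w8.7 J [-15.  16.  79.  -0.  85.  -5.]
j 0.11798049199011193 [ 11.60664405   0.         269.66231094]
0.12 [0. 0.]
0.17 [-9.6 -3.9]
0.22 [-19.1  -8.3]
0.27 [-28.3 -13.2]
0.32 [-37.2 -18.5]
0.37 [-45.9 -24.2]
0.42 [-54.2 -30.4]
0.47 [-62.3 -37. ]
0.52 [-70.  -43.9]
0.57 [-77.4 -51.3]
0.62 [-84.3 -59. ]
0.67 [-90.9 -67.1]
0.72 [-97.1 -75.4]
0.77 [-102.8  -84.1]
0.82 [-108.1  -93.1]
0.87 [-113.  -102.3]
0.92 [-117.4 -111.7]
0.97 [-121.3 -121.3]
1.02 [-124.7 -131.1]
1.07 [-127.6 -141.1]
1.12 [-130.1 -151.2]
1.17 [-132.  -161.5]
1.22 [-133.4 -171.8]
1.27 [-134.3 -182.1]
1.32 [-134.6 -192.5]
```

Width 8.7 mm shows the bar is gripped, with the lid at about 0.118 rad. I'll follow the arc with the tool held vertical.

Emit:
{"name": "drive_tool", "arguments": {"series": [0, 2, -6, 0, 0, 0, -1, 0, 5, -12, 0, 0, 0, -1, 0, 8, -19, 0, 0, 0, -1, 0, 11, -25, 0, 0, 0, -1, 0, 14.5, -31, 0, 0, 0, -1, 0, 18.5, -37, 0, 0, 0, -1, 0, 18.5, -37, 0, 0, 0, -1]}}

```text
time: 11.55
ee_pos: [545.0, -75.8, 235.1]
tool_rot: [-90.4, 0.0, -99.9]
wrist_force: [-0.5, 1.8, -1.1]
gripper_width: 8.9
```

```bash
cat >> h.py <<'E'
def lid():
    s=st(); d=np.array(s['ee_pos'])-[PC[0],PC[1],0]; x=d@Cx; z=d[2]+15.3
    g=1.309-np.arctan2(z-75,85-x)+np.arctan2(4,208); print('j %.3f radius %.1f'%(g,np.hypot(z-75,85-x)))
    R=rot(np.pi/2,Cx)
    for j in np.arange(g,g+.56,.08):
        print(round(j,2),go(bar(j)-[0,0,15.3],R,s))
E
python3 -c "
from h import *
lid()"
```

```text
t11.55 case [-27.3   0.8 235.1] rot [-90.4   0.  -99.9] F [-0.5  1.8 -1.1] w8.9 J [-15.  13.  86.  -0.  81.  -5.]
j 0.327 radius 208.3
0.33 [ 0.8    0.2    0.1    0.007  0.    -0.   ]
0.41 [ 8.00e-01  9.80e+00 -1.34e+01  7.00e-03  0.00e+00 -0.00e+00]
0.49 [ 8.00e-01  2.05e+01 -2.62e+01  7.00e-03  0.00e+00 -0.00e+00]
0.57 [ 8.00e-01  3.22e+01 -3.81e+01  7.00e-03  0.00e+00 -0.00e+00]
0.65 [ 8.00e-01  4.47e+01 -4.90e+01  7.00e-03  0.00e+00 -0.00e+00]
0.73 [ 8.00e-01  5.81e+01 -5.88e+01  7.00e-03  0.00e+00 -0.00e+00]
0.81 [ 8.00e-01  7.23e+01 -6.76e+01  7.00e-03  0.00e+00 -0.00e+00]
0.89 [ 8.00e-01  8.71e+01 -7.52e+01  7.00e-03  0.00e+00 -0.00e+00]
```

Emit:
{"name": "drive_tool", "arguments": {"series": [0, 5, -7, 0, 0, 0, -1, 0, 10, -13.5, 0, 0, 0, -1, 0, 15, -20, 0, 0, 0, -1, 0, 20.5, -26, 0, 0, 0, -1, 0, 26, -32, 0, 0, 0, -1, 0, 32, -38, 0, 0, 0, -1, 0, 38, -43.5, 0, 0, 0, -1, 0, 45, -49, 0, 0, 0, -1]}}

```text
time: 12.55
ee_pos: [495.7, -66.9, 190.0]
tool_rot: [-90.4, 0.0, -99.9]
wrist_force: [1.1, 3.6, 0.2]
gripper_width: 9.2
```

```bash
python3 -c "
from h import *
lid()"
```

```text
t12.55 case [-77.4   1.1 190. ] rot [-90.4   0.  -99.9] F [1.1 3.6 0.2] w9.2 J [-16.  10.  96.   0.  74.  -6.]
j 0.652 radius 208.2
0.65 [ 1.1e+00  1.0e-01  1.0e-01  8.0e-03  0.0e+00 -1.0e-03]
0.73 [ 1.10e+00  1.36e+01 -9.60e+00  8.00e-03  0.00e+00 -1.00e-03]
0.81 [ 1.10e+00  2.78e+01 -1.83e+01  8.00e-03  0.00e+00 -1.00e-03]
0.89 [ 1.10e+00  4.26e+01 -2.58e+01  8.00e-03  0.00e+00 -1.00e-03]
0.97 [ 1.10e+00  5.80e+01 -3.21e+01  8.00e-03  0.00e+00 -1.00e-03]
1.05 [ 1.10e+00  7.39e+01 -3.72e+01  8.00e-03  0.00e+00 -1.00e-03]
1.13 [ 1.20e+00  9.01e+01 -4.09e+01  8.00e-03  0.00e+00 -1.00e-03]
1.21 [ 1.200e+00  1.065e+02 -4.340e+01  8.000e-03  0.000e+00 -1.000e-03]
```

Emit:
{"name": "drive_tool", "arguments": {"series": [1, 6.5, -5, 0, 0, 0, -1, 1, 13.5, -9.5, 0, 0, 0, -1, 1, 20.5, -14, 0, 0, 0, -1, 1, 28, -18, 0, 0, 0, -1, 1, 35, -22, 0, 0, 0, -1, 1, 42.5, -26, 0, 0, 0, -1, 1, 50, -29, 0, 0, 0, -1, 1, 58, -32, 0, 0, 0, -1]}}

```text
time: 13.55
ee_pos: [462.7, -61.4, 131.4]
tool_rot: [-90.5, 0.1, -99.9]
wrist_force: [1.4, 4.4, -0.6]
gripper_width: 9.3
```

```bash
python3 -c "
from h import *
lid()"
```

```text
t13.55 case [-110.9    0.8  131.4] rot [-90.5   0.1 -99.9] F [ 1.4  4.4 -0.6] w9.3 J [-16.  10. 105.   0.  65.  -6.]
j 0.977 radius 208.6
0.98 [ 0.8    0.2    0.5    0.009 -0.    -0.002]
1.06 [ 8.00e-01  1.61e+01 -4.40e+00  9.00e-03 -0.00e+00 -2.00e-03]
1.14 [ 9.00e-01  3.23e+01 -8.10e+00  9.00e-03 -0.00e+00 -2.00e-03]
1.22 [ 9.00e-01  4.88e+01 -1.05e+01  9.00e-03 -0.00e+00 -2.00e-03]
1.3 [ 9.00e-01  6.54e+01 -1.15e+01  9.00e-03 -0.00e+00 -2.00e-03]
1.38 [ 1.00e+00  8.20e+01 -1.12e+01  9.00e-03 -0.00e+00 -2.00e-03]
1.46 [ 1.00e+00  9.86e+01 -9.60e+00  9.00e-03 -0.00e+00 -2.00e-03]
```

Emit:
{"name": "drive_tool", "arguments": {"series": [1, 8, -2.5, 0, 0, 0, -1, 1, 16, -4.5, 0, 0, 0, -1, 1, 24, -6.5, 0, 0, 0, -1, 1, 32, -8, 0, 0, 0, -1, 1, 40, -9.5, 0, 0, 0, -1, 1, 48, -10.5, 0, 0, 0, -1, 1, 54, -11, 0, 0, 0, -1, 1, 58, -11.5, 0, 0, 0, -1]}}

```text
time: 14.55
ee_pos: [450.4, -59.2, 72.7]
tool_rot: [-90.6, 0.2, -100.0]
wrist_force: [1.7, 6.6, -1.7]
gripper_width: 9.3
```

Emit:
{"name": "drive_tool", "arguments": {"series": [0, 2, 0, 0, 0, 0, -1, 0, 4, 0, 0, 0, 0, -1, 0, 6, 0, 0, 0, 0, -1, 0, 8, 0, 0, 0, 0, -1, 0, 8, 0, 0, 0, 0, -1]}}

```text
time: 15.18
ee_pos: [450.0, -59.1, 64.8]
tool_rot: [-90.6, 0.2, -100.0]
wrist_force: [1.4, 3.9, 0.3]
gripper_width: 8.9
```

```bash
python3 -c "
from h import *
lid()"
```

```text
t15.18 case [-123.8    0.9   64.8] rot [ -90.6    0.2 -100. ] F [1.4 3.9 0.3] w8.9 J [-16.  13. 112.   0.  55.  -7.]
j 1.304 radius 208.8
1.3 [ 0.9    0.     0.8    0.01  -0.001 -0.004]
1.38 [ 1.00e+00  1.66e+01  1.20e+00  1.00e-02 -1.00e-03 -4.00e-03]
1.46 [ 1.10e+00  3.32e+01  3.00e+00  1.00e-02 -1.00e-03 -4.00e-03]
1.54 [ 1.10e+00  4.95e+01  6.10e+00  1.00e-02 -1.00e-03 -4.00e-03]
1.62 [ 1.20e+00  6.56e+01  1.04e+01  1.00e-02 -1.00e-03 -4.00e-03]
1.7 [ 1.20e+00  8.12e+01  1.61e+01  1.00e-02 -1.00e-03 -4.00e-03]
1.78 [ 1.30e+00  9.64e+01  2.30e+01  1.00e-02 -1.00e-03 -4.00e-03]
1.86 [ 1.40e+00  1.11e+02  3.10e+01  1.00e-02 -1.00e-03 -4.00e-03]
```

Nearly on the stop. I'll press gently until the force rises.

Emit:
{"name": "drive_tool", "arguments": {"series": [0, 1, 0, 0, 0, 0, -1, 0, 2, 0, 0, 0, 0, -1, 0, 3, 0, 0, 0, 0, -1, 0, 3, 0, 0, 0, 0, -1]}}

```text
time: 15.68
ee_pos: [450.1, -59.1, 64.6]
tool_rot: [-90.5, 0.2, -99.9]
wrist_force: [-4.5, 5.9, 21.5]
gripper_width: 8.9
```

The stop is reached: z held and 21 N came up. I'll release with a limited opening and rise.

Emit:
{"name": "drive_tool", "arguments": {"series": [0, 0, 0, 0, 0, 0, -1, 0, 0, 0, 0, 0, 0, -0.5, 0, 0, 0, 0, 0, 0, -0.5, 0, 0, 0, 0, 0, 0, -0.5, 0, 0, 0, 0, 0, 0, -0.5]}}

```text
time: 16.3
ee_pos: [450.0, -59.4, 64.4]
tool_rot: [-90.6, 0.2, -99.9]
wrist_force: [0.1, 0.3, 0.7]
gripper_width: 23.5
```

Emit:
{"name": "drive_tool", "arguments": {"series": [0, -5, 0, 0, 0, 0, -0.5, 0, -10, 0, 0, 0, 0, -0.5, 0, -20, 0, 0, 0, 0, -0.5, 0, -35, 0, 0, 0, 0, -0.5, 0, -70, 0, 0, 0, 0, -0.5, 0, -120, 0, 0, 0, 0, -0.5, 0, -170, -40, 0, 0, 0, -0.5, 0, -200, -100, 0, 0, 0, -0.5]}}

```text
time: 17.3
ee_pos: [359.2, -44.4, 265.6]
tool_rot: [-90.3, 0.2, -99.9]
wrist_force: [0.1, -0.0, -0.2]
gripper_width: 23.8
```

Run:
```python
from h import *
s=st()
ims=[]
for c,(r0,c0) in(('scene',(200,270)),('top',(180,300))):
    ims.append(cv2.resize(shot(c)[r0:r0+180,c0:c0+150,::-1],None,fx=2.6,fy=2.6,interpolation=cv2.INTER_CUBIC))
    print(models.spot_point(c,'lid_bar')[:1], proj(c,T(PC,bar(1.309)))[0][::-1])
    for n in('handset','tape_roll','cutters','spool'):
        print(n,[(np.array(d['pixel']),round(d['conf'],2)) for d in models.spot_point(c,n)[:1]])
cv2.imwrite('pics/g.png',np.hstack(ims))
```

```text
t17.30 case [-215.7   -0.3  265.6] rot [-90.3   0.2 -99.9] F [ 0.1 -0.  -0.2] w23.8 J [-18.  -5. 102.   0.  84.  -8.]
[{'pixel': [275.3, 374.1], 'conf': 0.63}] [275.25770673 376.66252797]
handset [(array([287.1, 416.3]), 0.66)]
tape_roll [(array([317.3, 342.7]), 0.75)]
cutters [(array([371.9, 238.8]), 0.41)]
spool []
[{'pixel': [299.4, 370.0], 'conf': 0.79}] [299.83531676 370.78106887]
handset [(array([320., 410.]), 0.57)]
tape_roll [(array([318.4, 411. ]), 0.73)]
cutters [(array([310.9, 192.1]), 0.8)]
spool [(array([233.4, 224.3]), 0.57)]
```

View pics/g.png

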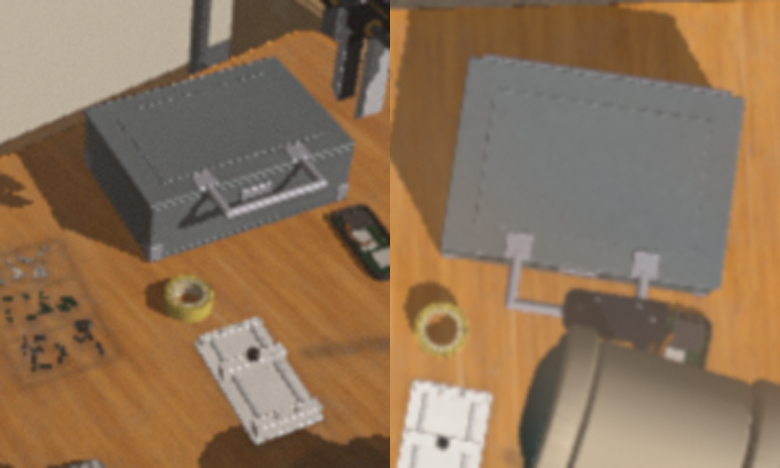

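The lid lies flush shut, with the bar within about 3 px of its predicted shut position. Tape and handset haven't moved, and the gripper is clear.

```bash
python3 -c "
from h import *
ticket.job_done(); st()"
```

```text
the job is handed in; nothing more can be done
the job is handed in; nothing more can be done
```

The stay is unlocked, the lid is fully shut, the gripper has let go, and I handed the job in at about 17.4 s of the 54 s allowed.

- **Unlocking:** I pushed the thumb plate about 26 mm with closed fingertips, leaning back toward the robot, at no more than about 5 N. The lid sank to about 0.12 rad and stayed there. From the geometry I worked out that the knuckle was near 1.1 rad; this was not measured directly, but the picture showed the stay folded.
- **Lowering:** I gripped the bar at 8.7 mm opening and followed the lid's arc with the grip held throughout. The radius stayed at 208–209 mm, so the bar did not slip. At the stop the lid no longer moved and the force rose to 21.5 N.
- **Letting go:** I opened the fingers partway and rose clear; the wrist force read about zero.

**Last checks:** the final picture shows the lid flush, with the bar within 3 px of where it should be when shut. The tape and handset stand where they were, and the cutters and spool were found within about 4 px of their first positions, roughly the detection error.

**Checks that disagreed or were missing:**
- One tape detection in the top view landed on the handset, and the picture shows it was wrong.
- The spool was never found in the scene view.

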